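Fetch the candle cup from behind the bottles

TASK

The little brass candle cup in the wooden fruit crate is hemmed in by the glue bottle, the paint can and the oil tin: first stand all three upright on the grey side tray without shifting the cup, then fetch the cup and set it upright in the middle of the log slice that lies by itself beside the crate, while they wait there. After that put each of the three back in the crate upright, exactly where it stood at the start (to within about a centimetre). Do not knock anything over, and leave the reel, the tape roll and the rubber block in the crate where they are.

Things in the scene. Friction and masses are not known exactly. Their poses are not given: they have to be found in the camera images.
- glue_bottle: White plastic glue bottle, upright, round: 52 mm diameter up to 98 mm, then a cone and a thin nozzle to 130 mm high; 0.25 kg or so. Origin at the centre of its underside, z up along its axis. Stands in the crate at one of the three places around the candle cup (in front of it, to its left or to its right).
- paint_can: Plain steel can with a paper band and a slightly smaller dark raised lid: 60 mm diameter up to 106 mm, 110 mm high with its lid; about 0.35 kg. Origin at the centre of its underside, z up along its axis. Stands at another of the three places around the cup.
- oil_tin: Rectangular aluminium oil tin, upright: 44 mm along its x, 62 mm along its y, body 114 mm high, with a small black screw cap (24 mm across, off centre by 12 mm towards its +y) to 128 mm; about 0.3 kg. Origin at the centre of its underside, z up. Stands at the last of the three places around the cup, its sides about parallel to the crate's walls (within 9 degrees).
- candle_cup: Small round brass candle cup, open at the top: 44 mm outer diameter, 40 mm high, wall 3 mm; about 0.1 kg. Origin at the centre of its underside, z up. Stands on the crate floor a little beyond the crate's middle, with the three taller things around its near, left and right sides, centres about 75 to 100 mm away; they leave no room for a gripper to go down to it.
- crate: Low open wooden fruit crate, fixed to the table: 300 x 300 mm outside, floor 6 mm thick, walls 6 mm thick and 50 mm high, corner posts 16 mm square to 74 mm high just inside the corners. Origin under its centre at table height; x points away from the robot at yaw 0, y left. Everything in it stands on its floor, 6 mm above the origin.
- tray: Square grey plastic side tray, fixed to the table on the left or the right of the crate: 200 x 200 mm outside, rim 14 mm high, wall and floor 4 mm thick. Empty at the start. Origin under its centre at table height, axes parallel to its sides.
- slice: Round log slice with bark edge and growth rings, lying by itself (not the stack of slices at the edge of the table), fixed to the table on the other side of the crate: 150 mm diameter, its flat top 28 mm above the table. Origin under its centre at table height, z up.
- reel: Wooden reel standing upright in a corner of the crate: 38 mm diameter, 38 mm high. Origin at the centre of its underside. To be left alone.
- tape_roll: Cardboard-coloured tape roll lying flat in a corner of the crate: 50 mm diameter, 32 mm hole, 19 mm high. Origin at the centre of its underside. To be left alone.
- sanding_block: Small dark rubber sanding block near the middle of the back wall of the crate, beyond the cup: 34 x 40 mm, 25 mm high. Origin at the centre of its underside. To be left alone.
Not all that is in view belongs to the job. What is shaped like the slice but orange or pink is not meant.

How it is judged:
On the way, in this order (a step that is already met when the one before it is completed fails the run):
1. bottle, can and tin all stand upright, released, on the side tray, and the cup has not been shifted (x of glue_bottle in the frame of tray between -0.085 and 0.085 m and y of glue_bottle in the frame of tray between -0.085 and 0.085 m and z of glue_bottle in the frame of tray between 0 and 0.01 m and angle between each of glue_bottle, paint_can, oil_tin's own z axis and vertical below 0.12 rad and contact force between each of glue_bottle, paint_can, oil_tin and the fingers below 0.1 N and linear speed of each of glue_bottle, paint_can, oil_tin below 0.02 m/s and angular speed of each of glue_bottle, paint_can, oil_tin below 0.2 rad/s and x of paint_can in the frame of tray between -0.085 and 0.085 m and y of paint_can in the frame of tray between -0.085 and 0.085 m and z of paint_can in the frame of tray between 0 and 0.01 m and x of oil_tin in the frame of tray between -0.085 and 0.085 m and y of oil_tin in the frame of tray between -0.085 and 0.085 m and z of oil_tin in the frame of tray between 0 and 0.01 m and distance of candle_cup from where it was at the start of the episode below 0.02 m), for 0.2 s.
2. the candle cup stands upright, released, in the middle of the log slice, while the three still stand on the side tray (horizontal distance between candle_cup and slice below 0.015 m and z of candle_cup in the frame of slice between 0.024 and 0.034 m and angle between each of candle_cup, glue_bottle, paint_can, oil_tin's own z axis and vertical below 0.12 rad and contact force between each of candle_cup, glue_bottle, paint_can, oil_tin and the fingers below 0.1 N and linear speed of each of candle_cup, glue_bottle, paint_can, oil_tin below 0.02 m/s and angular speed of each of candle_cup, glue_bottle, paint_can, oil_tin below 0.2 rad/s and x of glue_bottle in the frame of tray between -0.085 and 0.085 m and y of glue_bottle in the frame of tray between -0.085 and 0.085 m and z of glue_bottle in the frame of tray between 0 and 0.01 m and x of paint_can in the frame of tray between -0.085 and 0.085 m and y of paint_can in the frame of tray between -0.085 and 0.085 m and z of paint_can in the frame of tray between 0 and 0.01 m and x of oil_tin in the frame of tray between -0.085 and 0.085 m and y of oil_tin in the frame of tray between -0.085 and 0.085 m and z of oil_tin in the frame of tray between 0 and 0.01 m), for 0.2 s.
At the end, for the whole second after the job is handed in: The candle cup stands upright on the log slice, within 15 mm of its centre, and the glue bottle, paint can and oil tin each stand upright in the crate within 15 mm of where they stood at the start; all released and at rest (horizontal distance between candle_cup and slice below 0.015 m and z of candle_cup in the frame of slice between 0.024 and 0.034 m and angle between each of candle_cup, glue_bottle, paint_can, oil_tin's own z axis and vertical below 0.12 rad and contact force between each of candle_cup, glue_bottle, paint_can, oil_tin and the fingers below 0.1 N and linear speed of each of candle_cup, glue_bottle, paint_can, oil_tin below 0.02 m/s and angular speed of each of candle_cup, glue_bottle, paint_can, oil_tin below 0.2 rad/s and distance of each of glue_bottle, paint_can, oil_tin from where it was at the start of the episode below 0.015 m); the robot touches nothing.
It fails at once if the glue bottle, paint can, oil tin or candle cup is knocked over (angle between any of glue_bottle, paint_can, oil_tin, candle_cup's own z axis and vertical above 0.8 rad).
It fails at once if the reel, tape roll or rubber block is shifted by more than 25 mm (distance of any of reel, tape_roll, sanding_block from where it was at the start of the episode above 0.025 m).
It also fails if it takes over 141 s, if anything falls off the work surface, if the arm or the gripper's body presses on something with over 40 N, if the wrist force passes 120 N, or if a joint passes its speed limit or range.

ROBOT

A 6-joint arm with a two-finger parallel gripper is mounted at the origin on the work surface. World frame = base frame: x ahead of the robot, y to its left, z up, the work surface at z = 0. Lengths are in m, angles in rad, forces in N, time in s.
With the tool pointing down it reaches from about 0.425 to 1.125 m from the base axis. Payload 14.9 kg.
Tool frame: the origin (TCP) lies midway between the tips of the shut fingers; the grasp point (between the pads) lies arm.hold_point_z behind it (arm.hold_point_z is the distance from the TCP to the grasp point, in m); z points along the fingers, y is the line along which they close (so a half turn about z gives the same grasp; the last joint's range is limited). The gripper opens to 91 mm and grips with 3 to 60 N. Pads are 32 mm wide; open, the fingers measure 118 mm over their backs; the gripper's body (76 mm by 178 mm) begins 60 mm behind the grasp point.
Start: joints at [-1.312, 0.379, 1.734, -0, 1.028, -0.033], TCP at [0.201, -0.67, 0.214] pointing down, gripper open.
Joint ranges: [-2.77, 2.77], [-0.74, 2.19], [0, 2.66], [-1.06, 4.2], [0.31, 2.87], [-3.08, 3.08]. Speed limits (rad/s): [1.89, 1.89, 2.39, 3.14, 3.14, 3.14].

INTERFACE

Orientations are given as a unit quaternion [x, y, z, w].
In Python, from workcell import arm gives the robot as it stands. Calls block until the motion is done:
- arm.goto(position, orientation): joint-space move of the TCP to a pose.
- arm.line_to(position, ori=None, vel=0.15): straight line of the TCP; ori=None keeps the orientation; vel is the mean speed in m/s.
- arm.move_joints(angles): joint-space move.
- arm.grip(opening, newtons=None): finger opening in m; newtons is the grip in N (None keeps the last); returns when the fingers have stopped.
- arm.dwell(seconds).
- arm.ik(position, orientation): joint angles nearest the present ones, or None.
- arm.snapshot(name): name is "side" or "top" or "wrist"; returns a dict with "frame" (400x640x3 uint8, red, green, blue), "range_z" (400x640 float32, m along the optical axis (not along the pixel's ray), 0 where there is no reading), "camera_matrix" (3x3 intrinsics, pixels), "rvec" (rotation vector, rad) and "tvec" (3), from world to camera coordinates, as OpenCV has them. Camera axes: x right, y down, z forward; pixel columns grow to the right and rows downward; lengths in m; the calibration is good to about 2 mm. A picture is of the moment at which its call begins.
A pose or a line that the arm cannot do raises arm.Unreachable and nothing moves.
- arm.job_done(): hands the job in; it is judged then, once.
Trained networks look in a picture, given as the dict that the camera call returned (one of the last four; its "shot" number tells which), for a name from the list of things; names that differ only in an ending like _2 or _b are one class to them, and where a whole thing is asked for, a point or a joint stands for the part that bears it (a point fixed in the world has none). Each returns a list of dicts, best first, with "score" (0 to 1); they miss things now and then, are a little off and sometimes report something else, mostly with a low value. They report only what shows in the picture. A call takes as long as a camera call. They do not tell look-alikes from the thing itself.
- arm.outline_of(label, picture): "mask" (400x640 bool, what is visible of it) and "point" ([column, row] in pixels, amid what is visible of it).
- arm.place_of(label, picture): "point" ([column, row] in pixels: a listed point, or the origin of a listed thing).
Readings, each from a call of its own:
- arm.current_time(): time.
- arm.current_joint_positions(): joint angles.
- arm.current_joint_velocities(): joint speeds.
- arm.current_joint_torque(): joint torques, N m.
- arm.current_eef_pos(): TCP position.
- arm.current_ee_rot(): TCP orientation.
- arm.current_wrist_force(): force on the tool from outside, world axes, zero at the start.
- arm.current_wrist_torque(): the same for the moment, N m.
- arm.current_opening(): finger opening in m.
- arm.current_grip_force(): force on a finger pad.
Only numpy, scipy, OpenCV 4.12 (cv2) and the standard library are available. Lean on these libraries where they do the work, as an engineer would, in place of code of your own. Each camera call takes 0.05 s, during which the arm holds its last target. There are 200 camera calls.

## Working session

There is one attempt and no reset: what is moved stays moved. The work goes in short steps, each a Python script; the robot and the scene stay as the last script left them, time stands still between calls to the robot, and variables do not carry over. Pictures are saved under pics/ and viewed, at most 14 in all, crops included, and the job is handed in when it is done.

```bash
mkdir -p pics; cat > h.py <<'E'
import numpy as np, cv2
from workcell import arm
def world(p, mask=None, px=None):
    K=p["camera_matrix"];R=cv2.Rodrigues(np.array(p["rvec"],float))[0];t=np.array(p["tvec"],float).ravel()
    Z=p["range_z"]; v,u=np.mgrid[0:400,0:640]
    c=np.stack([(u-K[0][2])/K[0][0]*Z,(v-K[1][2])/K[1][1]*Z,Z],-1)
    return (c-t)@R
def ray(p,px,z):
    K=np.array(p["camera_matrix"]);R=cv2.Rodrigues(np.array(p["rvec"],float))[0];t=np.array(p["tvec"],float).ravel()
    d=R.T@np.linalg.inv(K)@[px[0],px[1],1]; o=-R.T@t
    return o+d*(z-o[2])/d[2]
def save(p,n,s=None,k=1):
    f=p["frame"][:,:,::-1]
    if s: f=f[s[1]:s[3],s[0]:s[2]]
    cv2.imwrite("pics/"+n,cv2.resize(f,None,fx=k,fy=k,interpolation=cv2.INTER_CUBIC))
E
python3 - <<'E'
from h import *
a=arm.snapshot("top");b=arm.snapshot("side")
save(a,"top.png");save(b,"side.png")
print(arm.hold_point_z,arm.current_ee_rot(),arm.current_eef_pos())
for n in "glue_bottle paint_can oil_tin candle_cup crate tray slice reel tape_roll sanding_block".split():
    W=world(a)
    for o in arm.outline_of(n,a)[:3]:
        m=o["mask"]&(a["range_z"]>0); P=W[m]
        print(n,round(o["score"],2),np.round(o["point"]),m.sum(),np.round(np.median(P,0),3),np.round(np.percentile(P,[2,98],axis=0),3).tolist())
    for o in arm.place_of(n,a)[:2]: print("   place",round(o["score"],2),np.round(o["point"],1),np.round(ray(a,o["point"],.006),3))
E
```

```text
0.0188 [ 9.89375891e-01  1.45379187e-01 -5.66594757e-05 -4.84612283e-04] [ 0.20127474 -0.67007371  0.21336011]
glue_bottle 0.86 [410. 162.] 527 [ 0.594 -0.1    0.109] [[0.578, -0.128, 0.018], [0.62, -0.085, 0.135]]
   place 0.72 [365.3 169.2] [ 0.594 -0.002  0.006]
   place 0.59 [407.5 169.1] [ 0.597 -0.116  0.006]
paint_can 0.76 [340. 151.] 741 [0.609 0.074 0.115] [[0.59, 0.042, 0.007], [0.649, 0.102, 0.12]]
oil_tin 0.93 [374. 191.] 740 [ 0.518 -0.007  0.121] [[0.501, -0.042, 0.009], [0.547, 0.019, 0.137]]
oil_tin 0.47 [490. 197.] 5681 [ 0.521 -0.335  0.006] [[0.426, -0.431, 0.002], [0.619, -0.235, 0.017]]
   place 0.64 [370.4 196.9] [ 0.519 -0.015  0.006]
candle_cup 0.7 [368. 164.] 282 [ 0.603 -0.016  0.023] [[0.578, -0.034, 0.008], [0.619, 0.007, 0.05]]
   place 0.83 [372.4 180.7] [ 0.563 -0.021  0.006]
tray 0.64 [491. 197.] 5624 [ 0.521 -0.336  0.006] [[0.427, -0.431, 0.002], [0.618, -0.235, 0.017]]
   place 0.77 [484.  199.5] [ 0.518 -0.319  0.006]
slice 0.98 [223. 277.] 3057 [0.309 0.357 0.031] [[0.242, 0.289, 0.009], [0.376, 0.426, 0.034]]
slice 0.95 [133. 237.] 3053 [0.401 0.582 0.031] [[0.336, 0.515, 0.01], [0.469, 0.653, 0.034]]
slice 0.57 [230. 191.] 2704 [0.519 0.349 0.031] [[0.453, 0.281, 0.016], [0.588, 0.416, 0.034]]
   place 0.68 [222.7 275. ] [0.311 0.361 0.006]
   place 0.66 [232.5 194.2] [0.519 0.348 0.006]
reel 0.76 [326. 209.] 210 [0.476 0.102 0.045] [[0.461, 0.083, 0.008], [0.495, 0.12, 0.049]]
   place 0.7 [327.1 209.8] [0.483 0.099 0.006]
tape_roll 0.73 [398. 223.] 222 [ 0.454 -0.1    0.026] [[0.431, -0.125, 0.007], [0.478, -0.079, 0.03]]
   place 0.69 [404.  221.6] [ 0.455 -0.104  0.006]
sanding_block 0.81 [375. 139.] 222 [ 0.671 -0.019  0.032] [[0.658, -0.04, 0.01], [0.69, -0.002, 0.036]]
```

View pics/top.png

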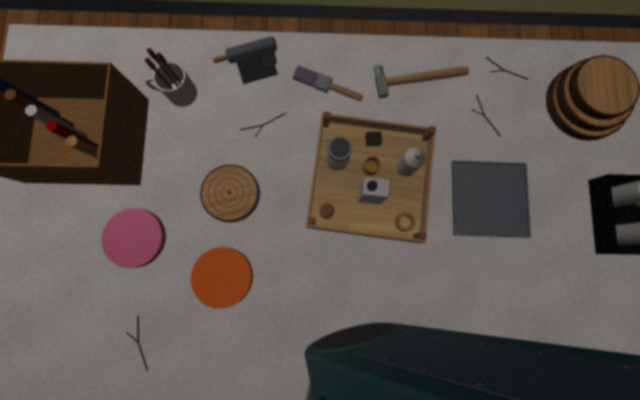

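View pics/side.png

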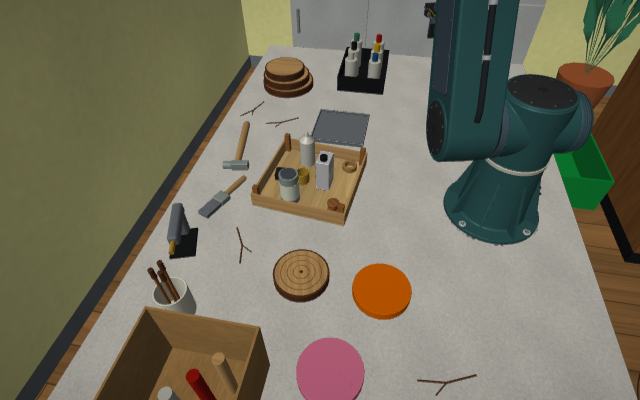

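The top view shows the bottle at (410,162), can (340,151), tin (374,190) and cup (372,165). The tray is at (490,198).

Candidates for the slice: wooden disc (230,192), orange disc (222,277), pink disc (133,238), slice stack (592,95). I choose the lone wooden disc at (230,192). Bottles in the black box (625,195) and in the side view (360,60) are decoys. Next is a close wrist look.

```bash
cat >> h.py <<'E'
def q(a): return [np.cos(a/2),np.sin(a/2),0,0]
E
python3 - <<'E'
from h import *
a=arm.snapshot("top"); save(a,"slice.png",(80,140,300,320),2.5)
arm.goto([0.52,-0.01,0.47],q(np.pi/2))
p=arm.snapshot("wrist"); save(p,"w1.png"); np.save("w1.npy",p,allow_pickle=True)
R=cv2.Rodrigues(np.array(p["rvec"],float))[0]; print(arm.current_time(), np.round(-R.T@np.ravel(p["tvec"]),3))
W=world(p)
for n in "glue_bottle paint_can oil_tin candle_cup sanding_block".split():
    for o in arm.outline_of(n,p)[:2]:
        m=o["mask"]&(p["range_z"]>0); P=W[m]; zt=np.percentile(P[:,2],97)
        s=P[np.abs(P[:,2]-zt)<.006]; print(n,round(o["score"],2),np.round(o["point"]),m.sum(),"ztop",round(zt,3),"mid",np.round((s.min(0)+s.max(0))/2,3),"ext",np.round(np.ptp(s,axis=0),3))
        if n=="oil_tin":
            s=P[(P[:,2]>.105)&(P[:,2]<.127)][:,:2].astype(np.float32); print(cv2.minAreaRect(s))
        if n in("glue_bottle",):
            s=P[(P[:,2]>.04)&(P[:,2]<.10)]; print((s.min(0)+s.max(0))/2,np.ptp(s,axis=0))
    for o in arm.place_of(n,p)[:2]: print("   place",round(o["score"],2),np.round(o["point"],1),np.round(ray(p,o["point"],.006),3))
s=[W[(W[:,:,2]>z0)&(W[:,:,2]<z1)&(W[:,:,0]<.72)&(W[:,:,0]>.35)&(abs(W[:,:,1])<.2)] for z0,z1 in((.046,.054),)]
print("crate",cv2.minAreaRect(s[0][:,:2].astype(np.float32)))
W=world(a)
for n,c,z in(("tray",(.52,-.335),(.011,.02)),("slice",(.519,.349),(.024,.036))):
    s=W[(np.hypot(W[:,:,0]-c[0],W[:,:,1]-c[1])<.16)&(W[:,:,2]>z[0])&(W[:,:,2]<z[1])][:,:2].astype(np.float32)
    print(n,len(s),cv2.minAreaRect(s),s.mean(0),cv2.minEnclosingCircle(s))
E
```

```text
3.9417 [0.52  0.069 0.641]
glue_bottle 0.95 [358. 204.] 908 ztop 0.132 mid [ 0.602 -0.11   0.132] ext [0.012 0.01  0.011]
[ 0.59981174 -0.09928862  0.07019009] [0.04811469 0.02902084 0.05912473]
paint_can 0.59 [376. 108.] 1238 ztop 0.119 mid [0.619 0.073 0.116] ext [0.058 0.057 0.007]
   place 0.58 [372.7 108.4] [0.63  0.068 0.006]
oil_tin 0.61 [319. 156.] 1050 ztop 0.136 mid [ 0.524 -0.002  0.134] ext [0.021 0.023 0.008]
((0.5235190391540527, -0.01411328837275505), (0.062433160841464996, 0.04391194507479668), 84.98323059082031)
   place 0.66 [317.4 151.7] [ 0.521 -0.017  0.006]
candle_cup 0.88 [358. 150.] 456 ztop 0.048 mid [ 0.598 -0.015  0.046] ext [0.041 0.042 0.008]
   place 0.64 [358.3 147.7] [ 0.605 -0.009  0.006]
sanding_block 0.88 [395. 157.] 423 ztop 0.034 mid [ 0.675 -0.023  0.032] ext [0.034 0.04  0.008]
   place 0.56 [392.3 154.3] [ 0.675 -0.023  0.006]
crate ((0.5662063360214233, -0.014746114611625671), (0.30064910650253296, 0.300624817609787), 83.27653503417969)
tray 563 ((0.522355318069458, -0.33441612124443054), (0.20254887640476227, 0.2004850208759308), 89.22441101074219) [ 0.52295315 -0.3375672 ] ((0.5218905806541443, -0.3331102430820465), 0.13935722410678864)
slice 2873 ((0.4781028926372528, 0.3502773642539978), (0.23422476649284363, 0.14770811796188354), 0.9019436240196228) [0.507672   0.35088104] ((0.4764389991760254, 0.3509029746055603), 0.11939877271652222)
```

View pics/w1.png

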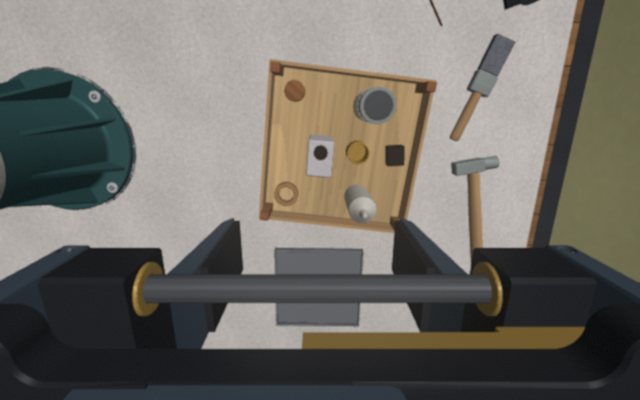

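View pics/slice.png

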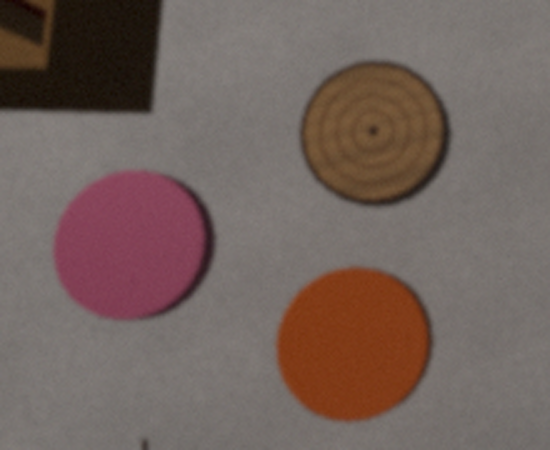

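The wrist view shows the crate layout clearly: tin (319,156), can (376,105), bottle (360,203), cup (357,152), block (395,155). The crop confirms the ringed slice with its pith at (230,192) in the full picture. I start with the tin.

```bash
cat >> h.py <<'E'
H=0.26; Z=0.068
OBJ={ # crate x,y,a ; tray x,y
"tin":((.5235,-.0141,np.radians(85)),(.522-.035,-.334-.058)),
"bottle":((.601,-.111,np.radians(83.3)),(.522+.035,-.334)),
"can":((.619,.073,np.radians(83.3)),(.522-.035,-.334+.058))}
A=np.pi/2
def pick(x,y,z,a,f=20):
    arm.grip(.091); arm.goto([x,y,H],q(a))
    arm.line_to([x,y,z+.03],vel=.2); arm.line_to([x,y,z],vel=.08); arm.grip(0,f)
    print("grip",round(arm.current_opening(),4),round(arm.current_grip_force(),1))
    arm.line_to([x,y,z+.03],vel=.08); arm.line_to([x,y,H],vel=.25)
def place(x,y,z,a,op=.091):
    arm.line_to([x,y,H],q(a),vel=.25); print("held",round(arm.current_opening(),4))
    arm.line_to([x,y,z+.025],vel=.2); arm.line_to([x,y,z],vel=.04); arm.dwell(.2)
    arm.grip(op); arm.line_to([x,y,H],vel=.25); print("t",round(arm.current_time(),1),np.round(arm.current_eef_pos(),3))
def out(n):
    (x,y,a),(u,v)=OBJ[n]; pick(x,y,Z,a); place(u,v,Z-.001,A)
def back(n):
    (x,y,a),(u,v)=OBJ[n]; pick(u,v,Z-.001,A); place(x,y,Z+.001,a)
E
python3 - <<'E'
from h import *
out("tin")
p=arm.snapshot("top"); save(p,"t1.png",(280,80,600,320),2.5)
E
```

```text
grip 0.044 20.0
held 0.0441
t 14.5 [ 0.486 -0.392  0.259]
```

View pics/t1.png

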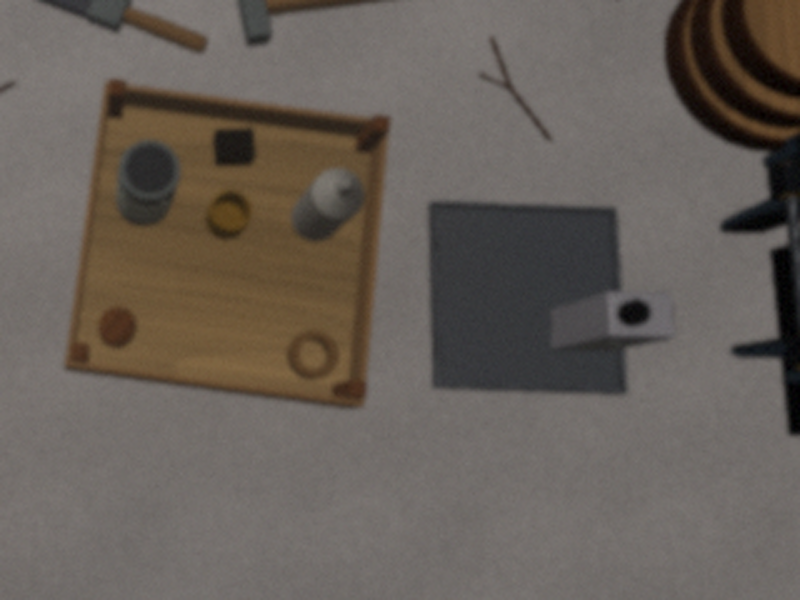

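The tin stands on the tray (crop 590,330), and the cup (228,215), can and bottle have not moved. Next the bottle and the can.

```bash
python3 - <<'E'
from h import *
out("bottle"); out("can")
arm.goto([0.52,0.1,0.40],q(np.pi/2))
p=arm.snapshot("wrist"); t=arm.snapshot("top"); save(t,"t2.png",(180,80,600,320),1.9)
W=world(p)
o=arm.outline_of("candle_cup",p)[0]; P=W[o["mask"]&(p["range_z"]>0)]; s=P[np.abs(P[:,2]-.046)<.006]
print("cup",o["score"],np.round((s.min(0)+s.max(0))/2,4),np.ptp(s,axis=0))
for nm,pp in(("w",p),("t",t)):
    for o in arm.outline_of("slice",pp)[:4]:
        W=world(pp);P=W[o["mask"]&(pp["range_z"]>0)];s=P[np.abs(P[:,2]-.029)<.006]
        if len(s)>50: print(nm,round(o["score"],2),o["point"],cv2.minEnclosingCircle(s[:,:2].astype(np.float32)),s[:,:2].mean(0))
print(ray(t,(229.6,192.4),.028)); save(p,"w2.png")
E
```

```text
grip 0.052 20.0
held 0.0517
t 24.1 [ 0.556 -0.334  0.258]
grip 0.0599 20.0
held 0.0597
t 34.4 [ 0.486 -0.276  0.259]
cup 0.94 [ 0.5977 -0.0145  0.0448] [0.04306977 0.04188177 0.00886601]
w 0.71 [186.0, 17.0] ((0.3091229200363159, 0.3388933539390564), 0.07029187679290771) [0.30935215 0.31655572]
w 0.68 [317.0, 18.6] ((0.5211182832717896, 0.33758485317230225), 0.07352209091186523) [0.52020375 0.31256414]
t 0.91 [229.8, 191.6] ((0.521274745464325, 0.3511069118976593), 0.07544061541557312) [0.52035622 0.35011775]
t 0.88 [132.9, 237.8] ((0.4028928577899933, 0.5867776870727539), 0.07565122097730637) [0.4019351 0.5848905]
t 0.78 [222.9, 277.1] ((0.3081507682800293, 0.35956665873527527), 0.07515425235033035) [0.30759973 0.35895033]
[0.52007387 0.35032223 0.028     ]
```

View pics/t2.png

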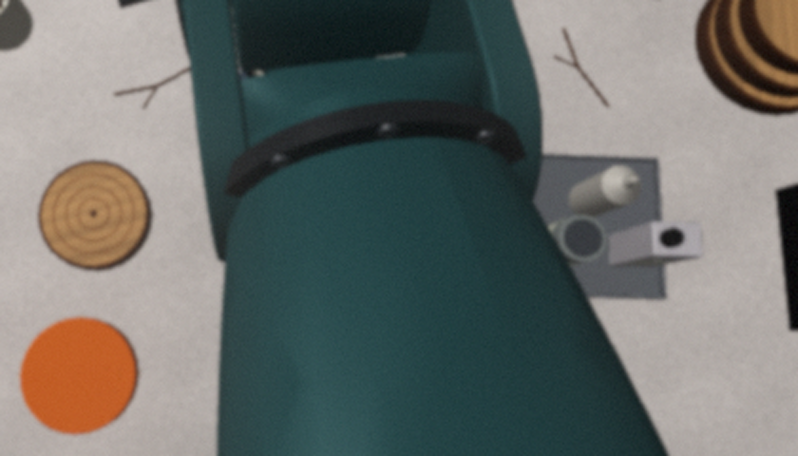

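View pics/w2.png

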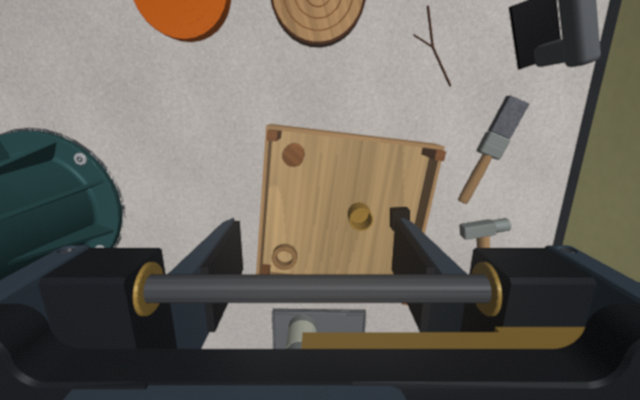

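All three stand upright on the tray (bottle, can and tin at about (605,190), (580,238) and (660,245) in the crop), and the cup has not moved. Now the cup.

```bash
python3 - <<'E'
from h import *
c=(.5978,-.0147)
for a in(np.radians(-6.7),np.radians(173.3)):
    j=arm.ik([*c,.014],q(a)); k=arm.ik([.5203,.3502,.037],q(a))
    print(a,j is not None and np.round(j,2),k is not None and np.round(k,2))
    if j is not None and k is not None and abs(j[5])<2.8 and abs(k[5])<2.8: break
pick(*c,.014,a,15); place(.5203,.3502,.037,a)
arm.dwell(.4)
arm.goto([.42,-.1,.42],q(np.pi/2))
t=arm.snapshot("top"); save(t,"t3.png",(180,80,600,320),1.9)
s=arm.snapshot("side"); save(s,"s3.png",(220,60,460,320),2)
W=world(t);o=arm.outline_of("candle_cup",t)[0];P=W[o["mask"]&(t["range_z"]>0)];P=P[P[:,2]>.058]
print(o["score"],o["point"],np.round((P.min(0)+P.max(0))/2,4),np.ptp(P,axis=0))
E
```

```text
-0.11693705988362008 [-0.06  0.52  1.99 -0.    0.63  1.62] [ 0.56  0.52  1.93 -0.    0.69  2.24]
grip 0.0429 15.0
held 0.0433
t 47.5 [0.52  0.35  0.259]
0.82 [225.3, 187.4] [0.5217 0.3501 0.0663] [0.04336992 0.04371818 0.01619799]
```

View pics/t3.png

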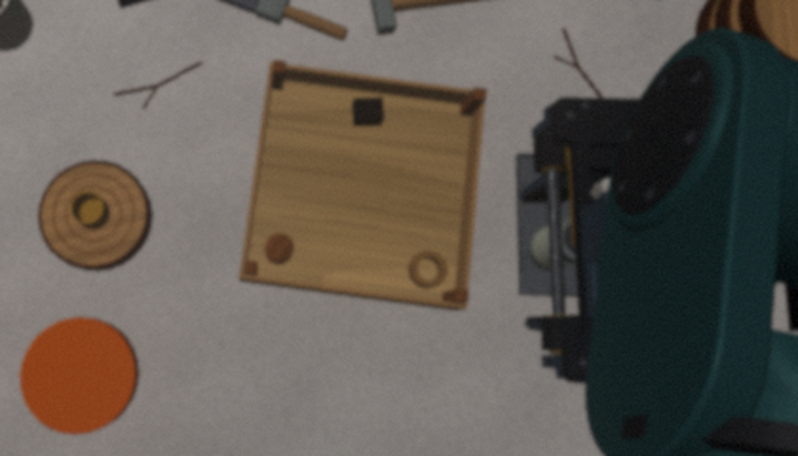

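View pics/s3.png

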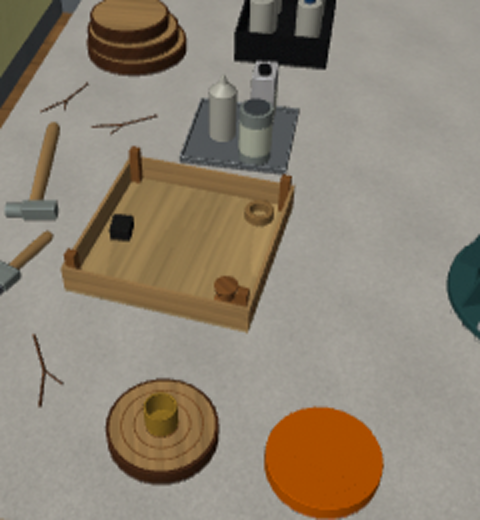

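The cup stands on the slice within about 2 mm of its centre (crop 92,210), and the three still stand on the tray. Now I put them back.

```bash
python3 - <<'E'
from h import *
for n in("can","bottle","tin"): back(n)
arm.goto([0.2,-0.62,0.3],q(.3)); arm.dwell(.3)
t=arm.snapshot("top"); save(t,"t4.png",(180,80,600,320),1.9)
s=arm.snapshot("side"); save(s,"s4.png",(220,60,460,320),2)
W=world(t)
for n in "glue_bottle paint_can oil_tin candle_cup".split():
    for o in arm.outline_of(n,t)[:1]:
        P=W[o["mask"]&(t["range_z"]>0)]; print(n,round(o["score"],2),np.round(o["point"]),np.round(np.median(P,0),3),np.round(np.percentile(P,[2,98],axis=0),3).tolist())
print(arm.current_time())
E
```

```text
grip 0.0595 20.0
held 0.0596
t 59.9 [0.618 0.073 0.259]
grip 0.0514 20.0
held 0.0516
t 69.9 [ 0.6   -0.111  0.259]
grip 0.0439 20.0
held 0.0436
t 80.2 [ 0.523 -0.014  0.259]
glue_bottle 0.79 [413. 163.] [ 0.592 -0.102  0.108] [[0.576, -0.133, 0.015], [0.624, -0.084, 0.135]]
paint_can 0.58 [340. 152.] [0.607 0.075 0.115] [[0.59, 0.048, 0.02], [0.642, 0.102, 0.12]]
oil_tin 0.61 [377. 190.] [ 0.515 -0.008  0.121] [[0.5, -0.042, 0.02], [0.542, 0.019, 0.137]]
candle_cup 0.73 [225. 190.] [0.523 0.353 0.042] [[0.501, 0.329, 0.03], [0.543, 0.371, 0.072]]
83.2667
```

View pics/t4.png

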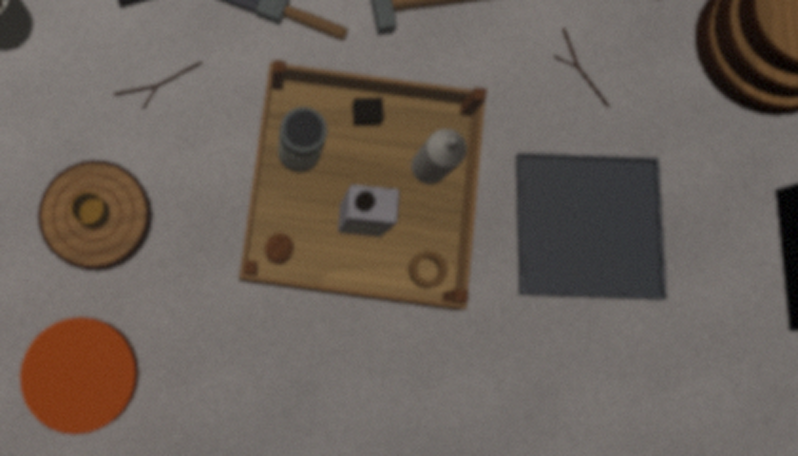

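View pics/s4.png

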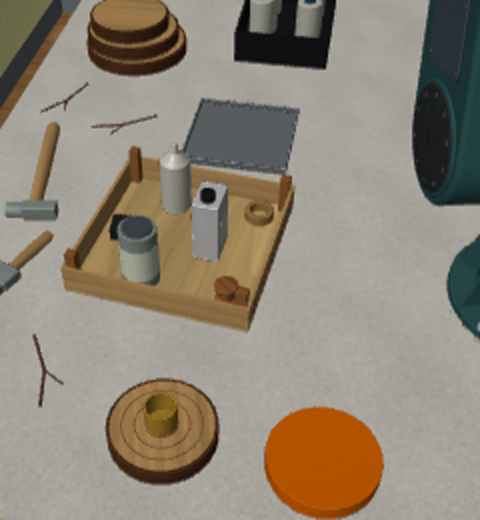

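All three stand upright at their old places, within 3 mm by the top camera medians. The cup is centred on the slice and the arm is clear.

```bash
python3 -c "
from workcell import arm
print(arm.job_done())"
```

```text
the job is handed in; nothing more can be done
None
```

I handed the job in at about 83 s on the robot's clock: the cup stands about 2 mm from the slice centre, and the bottle, can and tin are back upright within about 3 mm of where they started (top camera), with no verdict returned yet.

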